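# Square a test block into its fixture and feel the gap with a taper gauge

### The arm

A 6-joint arm with a two-finger parallel gripper is mounted at the origin on a cart in front of the work surface, level with it; the furniture and walls round the work are solid. World frame = base frame: x ahead of the robot, y to its left, z up, the work surface at z = 0. Lengths are in m, angles in rad, forces in N, time in s.
With the tool pointing down it reaches from about 0.35 to 0.775 m from the base axis. Payload 5.5 kg.
Tool frame: the origin (TCP) lies between the finger pads; the fingertips stand 11 mm ahead of it and the grasp point (between the pads) lies 8 mm behind it (tips_ahead is the distance from the TCP to the fingertips, in m); z points along the fingers, y is the line along which they close (so a half turn about z gives the same grasp; the last joint's range is limited). The gripper opens to 85 mm and grips with 20 to 120 N. Pads are 22 mm wide; open, the fingers measure 114 mm over their backs; the gripper's body (76 mm by 85 mm) begins 54 mm behind the grasp point. The pads swing forward as they close: fully open they stand 13 mm farther back than shut.
Start: joints at [-1.259, 0.313, 0.046, 1.304, 0, 1.431], TCP at [0.251, -0.517, 0.242] pointing down, gripper open.
Joint ranges: [-2.76, 2.76], [-0.86, 1.69], [-1.03, 1.26], [-2.2, 2.34], [-1.47, 1.5], [-3.14, 3.14]. Speed limits (rad/s): [2.57, 2.57, 3.14, 3.14, 3.14, 3.14].

### API

Orientations are given as a unit quaternion [w, x, y, z].
In Python, from workcell import * gives the robot as it stands. The module is installed in compiled form; this text tells all that it offers.
- The arm moves only by the tool jog_arm, never from a script. Its argument "moves" is a list of rows, each an object with "fingers": the closure, from 0 (fully open) to 1 (shut); "slide": the shift along the tool's x, y, z in mm, a list of three; "angular": the turn, a rotation vector about the tool's x, y, z in degrees, a list of three. A call has 1 to 10 rows; each row is the pose to reach, as a shift and turn from the pose commanded when the call began, along the tool's axes at that moment; what a row does not reach only later rows make up. A row lasts 1/12 s, in which the tool goes at most 41.7 mm and 7.16 degrees, less where a joint would pass 70% of its speed; a pose out of reach is approached as far as the arm can. A call with a gripper value outside its range is refused whole. The fingers move at their own pace and stop on an object; "squeeze" is the grip in N (left out, the last holds). Time passes only in rows, so rows that repeat a pose let the fingers close. It gives the time, the measured TCP pose, the force, the opening and the grip force at its end, in the units of the state.
- get_state(): the state, without advancing time (a new reading comes with each control period).
- read_camera(name): name is "side" or "top" or "wrist"; returns a dict with "color" (400x640x3 uint8, red, green, blue), "fovy" (degrees; the focal length in pixels is half the picture's height over the tangent of half this angle, whatever the lens; pixels are square), "cx", "cy" (the principal point, pixels), "world_from_camera" (4x4, takes a point from camera to world coordinates); the wrist camera has in their place "tool_from_camera" (4x4, takes a point from camera to tool coordinates, whose origin is the TCP and whose axes are the flange's). Camera axes: x right, y down, z forward; pixel columns grow to the right and rows downward; lengths in m; the calibration is good to about 2 mm. The wrist camera is an equidistant fisheye: a pixel r from the principal point sees the ray r / f radians off the axis. A picture is of the moment at which its call begins: read the wrist's pose just before it. There is no depth.
- hand_in(): hands the job in; it is judged then, once.
Trained networks look in a picture, given as the dict that the camera call returned (one of the last four; its "shot" number tells which), for a name from the list of things; names that differ only in an ending like _2 or _b are one class to them, and where a whole thing is asked for, a point or a joint stands for the part that bears it (a point fixed in the world has none). Each returns a list of dicts, best first, with "p" (0 to 1); they miss things now and then, are a little off and sometimes report something else, mostly with a low value. They report only what shows in the picture. A call takes as long as a camera call. They do not tell look-alikes from the thing itself.
- look_for(target, picture): "point" ([column, row] in pixels, amid what is visible of it).
- tip_of(target, picture): "point" ([column, row] in pixels: a listed point, or the origin of a listed thing).
The state is a dict: "clock": time; "joint_pos": joint angles; "qvel": joint speeds; "tau": joint torques, N m; "tcp_pos": TCP position; "orientation": TCP orientation; "wrist_force": force on the tool from outside, world axes, zero at the start; "ft_torque": the same for the moment, N m; "finger_gap": finger opening in m; "grip_force": force on a finger pad.
Only numpy, scipy, OpenCV 4.12 (cv2) and the standard library are available. Lean on these libraries where they do the work, as an engineer would, in place of code of your own. Each camera call takes 0.05 s, during which the arm holds its last target. There are 200 camera calls.

### The job

Push the loose metal block square and flush into the corner of the two fences on the fixture, so that its side faces the upright anvil plate across a narrow gap. Then draw the taper gauge out of its stand by the handle and slide its blade straight down into that gap until it drags snugly on both block and anvil, without forcing it or driving it to the bottom, and finish still holding the gauge at that depth, with the block still flush. Leave the calculator, label roll, tape roll and screwdriver alone.

Things in the scene. Friction and masses are not known exactly. Their poses are not given: they have to be found in the camera images.
- fixture: Fixed dark steel base plate, 170 (x) x 150 (y) x 10 mm thick, origin at the centre of its underside; x points away from the robot, z up. Two aluminium fences 12 mm thick rise to 40 mm above the bench and meet in the far left corner: back fence, inner face at x = +65 mm (y = -75 to +67), and left fence, inner face at y = +55 mm (x = -60 to +77).
- block_seat (a point): Point fixed to the fixture (x +25, y +23, z +35 mm of it, same axes) where the block's centre lies when the block is flush in the corner, its long side along the fixture's x.
- anvil: Fixed steel bracket on the base plate near the back fence, right of the block's seat: upright plate 34 mm long (x), 16 mm thick, top 60 mm above the bench (50 above its origin); foot 8 mm thick reaching 47 mm to the right of the working face. Origin at the foot of the middle of the working face, which looks to +y, towards the block; z up. Parallel to the fixture, at x = +45 mm of it.
- block: The loose aluminium block, origin at the centre of its underside. Flush in the corner, it leaves a gap of 5.5 to 7.5 mm (it differs from case to case) between its right side and the anvil's working face.
- block_center (a point): Centre of the loose aluminium block, 80 (x) x 64 (y) x 50 mm high, 0.4 to 0.8 kg; it slides on the base plate, its top 60 mm above the bench. Axes along its sides. It starts nearer to the robot than its seat, off the left fence and a little askew, in front of the anvil.
- gauge: The loose steel taper gauge, origin at the middle of the blade's tip, z up to the handle. In a gap of g mm the blade begins to touch both sides when the tip is about 7.5 x (g - 2) mm below the tops of block and anvil (26 to 41 mm deep); from there the drag grows gradually, about 2 to 3 N of downward push per mm, and some 5 N is snug.
- gauge_grip (a point): Centre of the gauge's black handle, 26 (x) x 16 (y) x 47 mm high; the gauge weighs 90 g. Below the handle a collar 34 x 22 x 5 mm, then the blade, 75 mm long and 20 mm wide (x), its thickness (y) tapering evenly from 12 mm under the collar to 2 mm at the tip. It stands upright, blade down, in the stand; z up along the gauge.
- gauge_tip (a point): Middle of the blade's tip, the lowest point of the gauge, 103.5 mm straight below the handle's centre; same axes as the gauge.
- stand: Fixed grey plastic stand, 80 mm high (body 49 x 39 mm, foot 75 x 65 x 4 mm), with an upright slot 25 (x) x 15 (y) mm open at the top, in which the gauge hangs by its collar; drawn straight up by 80 mm the gauge is clear of it. Origin at the centre of its underside.
- calculator: Bystander: pocket calculator 122 x 70 x 14 mm lying on the bench, origin under its middle.
- label_roll: Bystander: white label roll, 60 mm across, 50 mm high, origin under its middle.
- tape_roll: Bystander: tape roll, 86 mm across, 20 mm high, origin under its middle.
- screwdriver: Bystander: screwdriver 187 mm long lying on the bench, origin under its middle.
There are look-alikes about, which are no part of the job. Of the things that look like the gauge, the larger one is meant.

How it is judged:
On the way, in this order (a step that is already met when the one before it is completed fails the run):
1. the block is pushed square and flush into the fence corner while the gauge is still in its stand (x of block_center in the frame of fixture between 0.023 and 0.027 m and y of block_center in the frame of fixture between 0.021 and 0.025 m and angle between the x axis of block_center and the x axis of fixture, either way round below 0.03 rad and height (world z) of block_center below 0.038 m and z of gauge_tip in the frame of stand below 0.03 m), for 0.2 s.
2. the gauge is drawn up out of its stand by the fingers (height (world z) of gauge_tip above 0.08 m and contact force between the fingers and gauge above 2 N), for 0.1 s.
At the end, for the whole second after the job is handed in: Block flush (within 2 mm both ways, 0.03 rad). Gauge held by the fingers, upright and in line with the anvil (0.12 rad), tip within 12 mm of the anvil's middle, 18 mm or more below its top and clear of the base plate, pressing block and anvil with 1 to 20 N each; all at rest (x of block_center in the frame of fixture between 0.023 and 0.027 m and y of block_center in the frame of fixture between 0.021 and 0.025 m and angle between the x axis of block_center and the x axis of fixture, either way round below 0.03 rad and height (world z) of block_center below 0.038 m and contact force between gauge and block between 1 and 20 N and contact force between gauge and anvil between 1 and 20 N and contact force between the fingers and gauge above 3 N and contact force between gauge and fixture below 0.3 N and angle between gauge_tip's own z axis and vertical below 0.12 rad and angle between the y axis of gauge_tip and the y axis of anvil, either way round below 0.12 rad and linear speed of each of gauge, block below 0.01 m/s and x of gauge_tip in the frame of anvil between -0.012 and 0.012 m and z of gauge_tip in the frame of anvil between 0.001 and 0.032 m); the arm keeps its last pose, push and grip.
It fails at once if the gauge is forced: over 35 N on block or anvil (contact force between gauge and block above 35 N or contact force between gauge and anvil above 35 N).
It fails at once if a bystander (calculator, label roll, tape roll, screwdriver) is moved more than 25 mm (distance of any of calculator, label_roll, tape_roll, screwdriver from where it was at the start of the episode above 0.025 m).
It also fails if it takes over 72 s, if anything falls off the work surface, if the arm or the gripper's body presses on something with over 40 N, if the wrist force passes 120 N, or if a joint passes its speed limit or range.

## Working session

There is one attempt and no reset: what is moved stays moved. The work goes in short steps, Python scripts to look and compute and a tool call to move; the robot and the scene stay as the last step left them, time stands still between calls to the robot, and variables do not carry over. Pictures are saved under pics/ and viewed, at most 10 in all, crops included, and the job is handed in when it is done.

Besides the shell and the picture viewer there is one more tool, called in YAML: its name, and indented under it one key for each argument. jog_arm: Moves the arm, as the interface text tells. Its arguments: {"type":"object","properties":{"moves":{"type":"array","items":{"type":"object","properties":{"fingers":{"type":"number"},"slide":{"type":"array","items":{"type":"number"}},"angular":{"type":"array","items":{"type":"number"}}}}},"squeeze":{"type":"number"}},"required":["moves"]}

```bash
mkdir -p pics; cat > h.py <<'E'
from workcell import *
import numpy as np, cv2
from scipy.spatial.transform import Rotation as R
def rot(s): q=s["orientation"]; return R.from_quat([q[1],q[2],q[3],q[0]]).as_matrix()
def ray(p,px,s=None):
    f=200/np.tan(np.radians(p["fovy"])/2); d=np.array([px[0]-p["cx"],px[1]-p["cy"]])
    if "tool_from_camera" in p:
        r=np.hypot(*d); th=r/f; v=np.r_[np.sin(th)*d/max(r,1e-9),np.cos(th)]
        T=np.eye(4);T[:3,:3]=rot(s);T[:3,3]=s["tcp_pos"];M=T@p["tool_from_camera"]
    else: v=np.r_[d/f,1];M=np.array(p["world_from_camera"])
    return M[:3,3],M[:3,:3]@v
def at_z(p,px,z,s=None):
    o,v=ray(p,px,s); return o+v*(z-o[2])/v[2]
def proj(p,X,s=None):
    f=200/np.tan(np.radians(p["fovy"])/2)
    if "tool_from_camera" in p:
        T=np.eye(4);T[:3,:3]=rot(s);T[:3,3]=s["tcp_pos"];M=T@p["tool_from_camera"]
    else: M=np.array(p["world_from_camera"])
    c=np.linalg.inv(M)@np.r_[X,1]; c=c[:3]
    if "tool_from_camera" in p:
        r=np.hypot(c[0],c[1]); th=np.arctan2(r,c[2]); return np.array([p["cx"],p["cy"]])+f*th*c[:2]/r
    return np.array([p["cx"],p["cy"]])+f*c[:2]/c[2]
def save(p,n,crop=None,k=1):
    im=cv2.cvtColor(np.asarray(p["color"]),cv2.COLOR_RGB2BGR)
    if crop: a,b,c,d=crop; im=im[b:d,a:c]
    cv2.imwrite("pics/"+n,cv2.resize(im,None,fx=k,fy=k,interpolation=cv2.INTER_CUBIC))
E
python3 - <<'E'
from h import *
np.set_printoptions(precision=4,suppress=True)
s=get_state(); print(s["tcp_pos"],s["orientation"],s["finger_gap"],s["wrist_force"])
ims=[]
for n,zs in (("top",None),("side",None)):
    p=read_camera(n); ims.append(p["color"]); save(p,n+"0.png",None,1.25)
    print(n,p["fovy"],np.array(p["world_from_camera"])[:3,3])
    for t,z in (("fixture",0),("block_seat",.035),("anvil",.01),("block_center",.035),("gauge_grip",.15),("gauge_tip",.045),("stand",0),("calculator",0),("label_roll",0),("tape_roll",0),("screwdriver",0)):
        for d in tip_of(t,p)[:3]:
            if d["p"]>.2: print(t,round(d["p"],2),np.round(d["point"],1),at_z(p,d["point"],z))
E
```

```text
[ 0.2509 -0.5168  0.2414] [-0.0009  0.9746  0.224  -0.0001] 0.08545621192215257 [1.548  0.2447 0.3928]
top 50.32594143084649 [0.4138 0.0865 1.0798]
fixture 0.65 [207.2 217.3] [0.5131 0.3573 0.    ]
block_seat 0.57 [193.2 205.1] [0.5392 0.3851 0.035 ]
block_seat 0.46 [445.3 214.7] [ 0.5314 -0.2375  0.035 ]
anvil 0.55 [214.1 195. ] [0.5693 0.3411 0.01  ]
block_center 0.62 [201.8 223.7] [0.4939 0.3607 0.035 ]
gauge_grip 0.82 [361.8 211.9] [ 0.5199 -0.0184  0.15  ]
gauge_grip 0.42 [310.  250.3] [0.4336 0.093  0.15  ]
gauge_tip 0.55 [348.5 241.1] [0.4602 0.0014 0.045 ]
stand 0.81 [305.7 250.1] [0.437  0.1049 0.    ]
calculator 0.73 [446.6 210.7] [ 0.5457 -0.2519  0.    ]
label_roll 0.94 [380.8 179.4] [ 0.6226 -0.0838  0.    ]
tape_roll 0.79 [237.  148.8] [0.6941 0.2916 0.    ]
tape_roll 0.64 [444.5 211.2] [ 0.5442 -0.2465  0.    ]
side 45.17596351910082 [0.3763 1.0102 0.8694]
fixture 0.73 [317.1 315.4] [0.5185 0.3544 0.    ]
fixture 0.7 [366.4 243.2] [0.4387 0.104  0.    ]
fixture 0.66 [324.2 309.1] [0.5063 0.3342 0.    ]
block_seat 0.62 [300.9 314.5] [0.5473 0.3852 0.035 ]
anvil 0.66 [299.2 305.5] [0.5618 0.3428 0.01  ]
block_center 0.56 [324.6 308.3] [0.5006 0.3591 0.035 ]
gauge_grip 0.69 [370.4 213.4] [0.4308 0.1605 0.15  ]
gauge_grip 0.62 [340.6 204.4] [0.5034 0.1409 0.15  ]
gauge_tip 0.68 [360.6 214.3] [0.4636 0.0449 0.045 ]
stand 0.77 [365.5 243. ] [0.4411 0.1037 0.    ]
stand 0.48 [316.5 317.8] [0.5185 0.3611 0.    ]
calculator 0.61 [350.8 162.8] [ 0.5317 -0.2525  0.    ]
label_roll 0.83 [314.7 190.9] [ 0.6152 -0.0883  0.    ]
tape_roll 0.59 [254.3 285.4] [0.6822 0.297  0.    ]
tape_roll 0.53 [369.6 210.2] [ 0.446 -0.03   0.   ]
screwdriver 0.65 [362.5 180.4] [ 0.4833 -0.1658  0.    ]
```

View pics/top0.png

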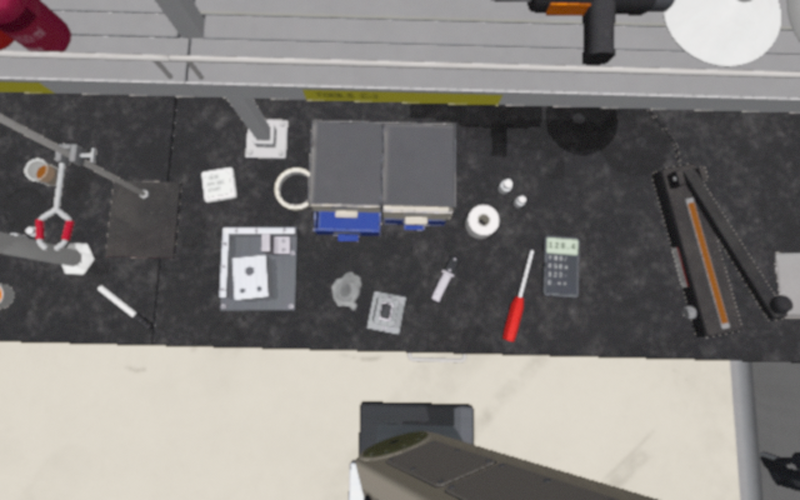

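View pics/side0.png

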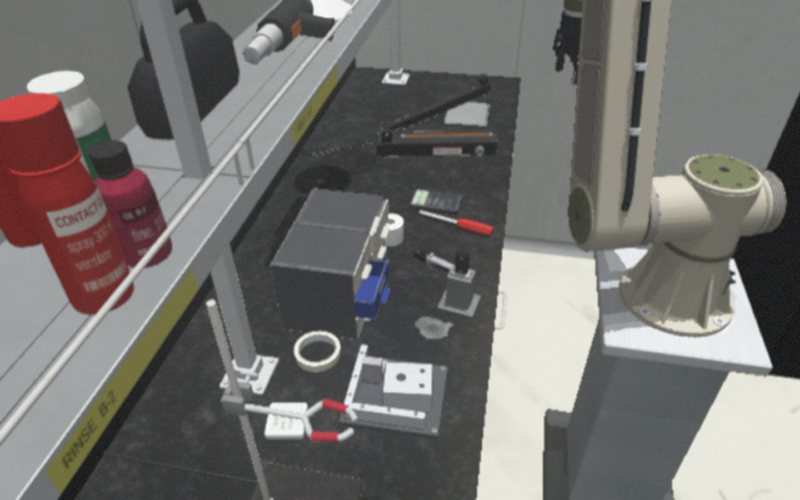

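Top picture (640-px pixels): fixture around (207,217), with the block askew in it at about (201,222). Candidates for the gauge: the handle in the stand at top (309,250) / side (370,213), and the small one lying down at top (355,227) / side (345,208). The stand one is upright and larger, so I choose it. I'll check it in a close crop.

```bash
python3 - <<'E'
from h import *
p=read_camera("top"); q=read_camera("side")
a=cv2.resize(p["color"][170:270,165:385],None,fx=3.6,fy=3.6,interpolation=cv2.INTER_CUBIC)[:, :792]
b=cv2.resize(q["color"][190:260,310:400],None,fx=3,fy=3,interpolation=cv2.INTER_CUBIC)
im=np.zeros((580,792,3),np.uint8); im[:360]=a[:360]; im[365:365+210,:270]=b
c=cv2.resize(q["color"][275:345,270:360],None,fx=3,fy=3,interpolation=cv2.INTER_CUBIC); im[365:575,280:550]=c
cv2.imwrite("pics/crop1.png",im[:,:,::-1])
E
```

```text
(no output)
```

View pics/crop1.png

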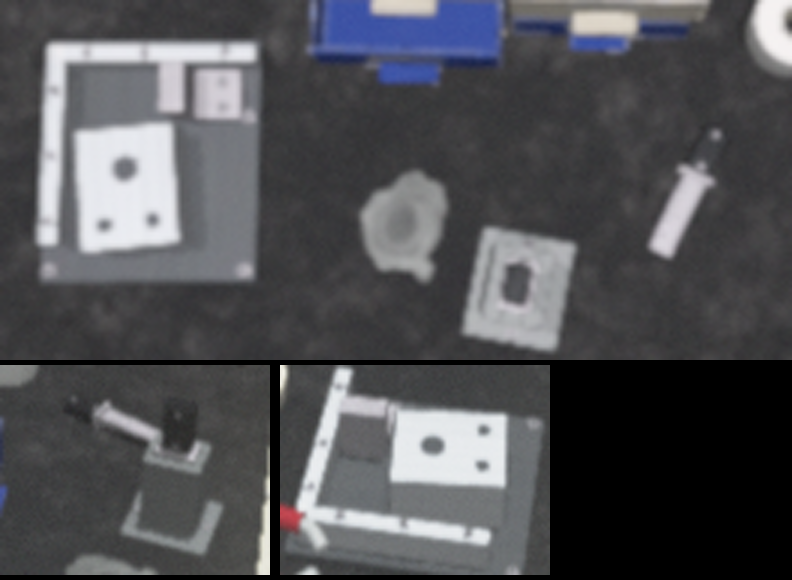

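The crop shows the chosen gauge upright in the stand (black handle, side about (370,211)). The look-alike lies on the bench, silver and smaller. The block is white, near left of the anvil, turned about 5°. Next I work out the poses from corner pixels.

```bash
python3 - <<'E'
from h import *
np.set_printoptions(precision=4,suppress=True)
p=read_camera("top")
W=lambda c,z: at_z(p,[165+c[0]/3.6-.4,170+c[1]/3.6-.4],z)[:2]
def show(n,loc,cs,z):
    X=np.array([W(c,z) for c in cs]); L=np.array(loc)/1000.
    a=X-X.mean(0);b=L-L.mean(0); th=np.arctan2((b[:,0]*a[:,1]-b[:,1]*a[:,0]).sum(),(a*b).sum())
    c,s=np.cos(th),np.sin(th);Rm=np.array([[c,-s],[s,c]]);t=X.mean(0)-Rm@L.mean(0)
    print(n,t,np.degrees(th),"res",np.round((X-(L@Rm.T+t))*1000,1).tolist())
show("fix_fence",[(77,67),(77,-75),(65,55),(65,-75),(-60,67),(-60,55)],[(47,43),(259,42),(66,63),(258,63),(37,245),(56,246)],.04)
show("fix_plate",[(-85,75),(-85,-75)],[(40,281),(255,281)],.01)
show("block",[(40,32),(40,-32),(-40,-32),(-40,32)],[(74,131),(172,122),(181,243),(80,252)],.06)
show("standfoot",[(37.5,32.5),(37.5,-32.5),(-37.5,-32.5),(-37.5,32.5)],[(483,227),(577,243),(556,351),(462,333)],.004)
show("handle top",[(0,0)],[(517,284)],.132)
q=read_camera("side")
for c in [(163,402),(196,402)]: print("side handle top",at_z(q,[310+c[0]/3,190+(c[1]-365)/3],.132))
E
```

```text
fix_fence [0.52   0.3556] 1.3401477946527707 res [[0.9, 2.0], [2.1, -1.8], [-1.0, 0.1], [-0.6, -1.7], [-0.4, 1.1], [-1.1, 0.3]]
fix_plate [0.5215 0.356 ] 1.4484998955391004 res [[0.0, -0.8], [-0.0, 0.8]]
block [0.4972 0.3593] 7.166010032478237 res [[0.6, 1.1], [0.4, -0.5], [-0.7, -1.7], [-0.3, 1.1]]
standfoot [0.4382 0.0968] -9.231311063774369 res [[-0.5, 0.6], [0.5, -1.2], [-0.1, -0.3], [0.1, 0.8]]
handle top [0.4378 0.0972] 0.0 res [[0.0, 0.0]]
side handle top [0.4513 0.1007 0.132 ]
side handle top [0.4252 0.0958 0.132 ]
```

```bash
cat >> h.py <<'E'
def go(x,y,z,yaw):
    """slide (mm) and angular (deg) in tool axes from the present measured pose to a tool-down pose"""
    s=get_state(); Rm=rot(s); a=np.radians(yaw)
    Rt=np.array([[np.cos(a),np.sin(a),0],[np.sin(a),-np.cos(a),0],[0,0,-1]])
    rv=np.degrees(R.from_matrix(Rm.T@Rt).as_rotvec())
    print("t",round(s["clock"],2),"tcp",np.round(s["tcp_pos"],4),"F",np.round(s["wrist_force"],1))
    print("slide",np.round(Rm.T@(np.array([x,y,z])-s["tcp_pos"])*1000,1),"ang",np.round(rv,1))
FX=np.array([.520,.3558]); FY=1.4
def fx(l):
    a=np.radians(FY); return FX+np.array([[np.cos(a),-np.sin(a)],[np.sin(a),np.cos(a)]])@np.array(l)/1000
E
python3 -c "
from h import *
x,y=fx((-25,-58)); print(x,y); go(x,y,.2,181.4)"
```

```text
0.49642452908832435 0.29720650913887503
t 1.4 tcp [ 0.251  -0.5173  0.2423] F [ 0.5  0.9 -0.5]
slide [ 576.4 -625.7   42.3] ang [   0.     0.  -155.5]
```

jog_arm:
  moves:
    - {"slide": [576,-626,0],"angular": [0,0,-155.5],"fingers": 1}
    - {"slide": [576,-626,0],"angular": [0,0,-155.5],"fingers": 1}
    - {"slide": [576,-626,0],"angular": [0,0,-155.5],"fingers": 1}
    - {"slide": [576,-626,0],"angular": [0,0,-155.5],"fingers": 1}
    - {"slide": [576,-626,0],"angular": [0,0,-155.5],"fingers": 1}
    - {"slide": [576,-626,0],"angular": [0,0,-155.5],"fingers": 1}
    - {"slide": [576,-626,0],"angular": [0,0,-155.5],"fingers": 1}
    - {"slide": [576,-626,0],"angular": [0,0,-155.5],"fingers": 1}
    - {"slide": [576,-626,0],"angular": [0,0,-155.5],"fingers": 1}
    - {"slide": [576,-626,0],"angular": [0,0,-155.5],"fingers": 1}

```text
clock: 2.23
tcp_pos: [0.3711, -0.1165, 0.2426]
orientation: [0.001, 0.657, 0.754, 0.0]
wrist_force: [1.2, 0.0, -0.1]
finger_gap: -0.0003
grip_force: 0.0
```

```bash
python3 -c "
from h import *
x,y=fx((-25,-58)); go(x,y,.2,181.4)"
```

```text
t 2.23 tcp [ 0.3711 -0.1165  0.2426] F [ 1.2  0.  -0.1]
slide [392.8 180.4  42.5] ang [  0.    0.1 -83.6]
```

jog_arm:
  moves:
    - {"slide": [393,180,0],"angular": [0,0,-83.5],"fingers": 1}
    - {"slide": [393,180,0],"angular": [0,0,-83.5],"fingers": 1}
    - {"slide": [393,180,0],"angular": [0,0,-83.5],"fingers": 1}
    - {"slide": [393,180,0],"angular": [0,0,-83.5],"fingers": 1}
    - {"slide": [393,180,0],"angular": [0,0,-83.5],"fingers": 1}
    - {"slide": [393,180,0],"angular": [0,0,-83.5],"fingers": 1}
    - {"slide": [393,180,0],"angular": [0,0,-83.5],"fingers": 1}
    - {"slide": [393,180,0],"angular": [0,0,-83.5],"fingers": 1}
    - {"slide": [393,180,0],"angular": [0,0,-83.5],"fingers": 1}
    - {"slide": [393,180,0],"angular": [0,0,-83.5],"fingers": 1}

```text
clock: 3.07
tcp_pos: [0.4937, 0.2822, 0.2424]
orientation: [0.0, 0.091, 0.996, 0.0]
wrist_force: [1.2, -0.9, -0.3]
finger_gap: -0.0001
grip_force: 0.0
```

```bash
python3 - <<'E'
from h import *
np.set_printoptions(precision=4,suppress=True)
x,y=fx((-25,-58)); go(x,y,.1,181.4)
s=get_state();p=read_camera("wrist");save(p,"w1.png",None,1.25)
# predicted points with present estimate
for n,l,z in (("fence back inner right",(65,-75),.04),("left fence inner near",(-60,55),.04),("inner corner",(65,55),.04),("plate nr",(-85,-75),.01),("plate nl",(-85,75),.01)):
    print(n,proj(p,np.r_[fx(l),z],s).round(0)*1.25)
E
```

```text
t 3.07 tcp [0.4937 0.2822 0.2424] F [ 1.2 -0.9 -0.3]
slide [  0.1  15.2 142.4] ang [  0.    0.  -11.9]
fence back inner right [427.5 315. ]
left fence inner near [542.5 162.5]
inner corner [555.   288.75]
plate nr [395.   158.75]
plate nl [547.5  131.25]
```

View pics/w1.png

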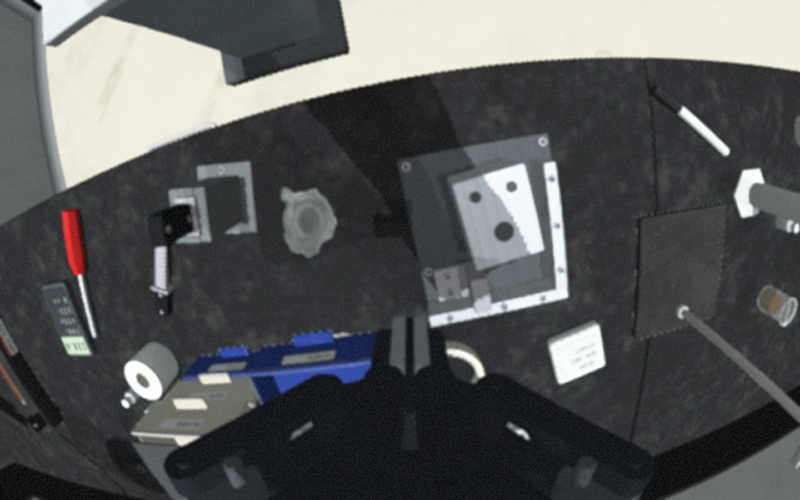

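Wrist picture: fence inner right end at (430,315), inner corner at (548,290), plate near corner at (398,160), all within about 3 mm of prediction. I go down to the right of the block.

jog_arm:
  moves:
    - {"slide": [0,15,40],"angular": [0,0,-12],"fingers": 1}
    - {"slide": [0,15,80],"angular": [0,0,-12],"fingers": 1}
    - {"slide": [0,15,120],"angular": [0,0,-12],"fingers": 1}
    - {"slide": [0,15,150],"angular": [0,0,-12],"fingers": 1}
    - {"slide": [0,15,180],"angular": [0,0,-12],"fingers": 1}
    - {"slide": [0,15,210],"angular": [0,0,-12],"fingers": 1}
    - {"slide": [0,15,210],"angular": [0,0,-12],"fingers": 1}
    - {"slide": [0,15,210],"angular": [0,0,-12],"fingers": 1}

```text
clock: 3.78
tcp_pos: [0.4948, 0.2939, 0.031]
orientation: [-0.002, -0.01, 1.0, -0.001]
wrist_force: [-0.2, -0.4, 0.7]
finger_gap: 0.0
grip_force: 0.0
```

```bash
python3 -c "
from h import *
x,y=fx((-25,-9-14.5)); go(x,y,.032,181.4); print(rot(get_state()).round(3))"
```

```text
t 3.78 tcp [0.4948 0.2939 0.031 ] F [-0.2 -0.4  0.7]
slide [-1.5 37.7 -1.1] ang [-0.1 -0.2 -0.3]
[[-1.    -0.019 -0.004]
 [-0.019  1.    -0.002]
 [ 0.004 -0.002 -1.   ]]
```

jog_arm:
  moves:
    - {"slide": [0,6,0],"fingers": 1}
    - {"slide": [0,12,0],"fingers": 1}
    - {"slide": [0,16,0],"fingers": 1}
    - {"slide": [0,19,0],"fingers": 1}
    - {"slide": [0,22,0],"fingers": 1}
    - {"slide": [0,25,0],"fingers": 1}
    - {"slide": [0,28,0],"fingers": 1}
    - {"slide": [0,31,0],"fingers": 1}
    - {"slide": [0,34,0],"fingers": 1}
    - {"slide": [0,34,0],"fingers": 1}

```text
schema error: expected keys fingers, slide, angular
```

jog_arm:
  moves:
    - {"slide": [0,1,0],"fingers": 1}
    - {"slide": [0,2,0],"fingers": 1}
    - {"slide": [0,3,0],"fingers": 1}

```text
schema error: expected keys fingers, slide, angular
```

jog_arm:
  moves:
    - {"slide": [0,6,0],"angular": [0,0,0],"fingers": 1}
    - {"slide": [0,12,0],"angular": [0,0,0],"fingers": 1}
    - {"slide": [0,16,0],"angular": [0,0,0],"fingers": 1}
    - {"slide": [0,19,0],"angular": [0,0,0],"fingers": 1}
    - {"slide": [0,22,0],"angular": [0,0,0],"fingers": 1}
    - {"slide": [0,25,0],"angular": [0,0,0],"fingers": 1}
    - {"slide": [0,28,0],"angular": [0,0,0],"fingers": 1}
    - {"slide": [0,31,0],"angular": [0,0,0],"fingers": 1}
    - {"slide": [0,34,0],"angular": [0,0,0],"fingers": 1}
    - {"slide": [0,34,0],"angular": [0,0,0],"fingers": 1}

```text
clock: 4.62
tcp_pos: [0.4963, 0.3283, 0.0337]
orientation: [0.001, -0.01, 1.0, -0.001]
wrist_force: [-0.5, -4.7, 4.4]
finger_gap: -0.0001
grip_force: 2.2
```

jog_arm:
  moves:
    - {"slide": [0,1,0],"angular": [0,0,0],"fingers": 1}
    - {"slide": [0,2,0],"angular": [0,0,0],"fingers": 1}
    - {"slide": [0,3,0],"angular": [0,0,0],"fingers": 1}

```text
clock: 4.87
tcp_pos: [0.4961, 0.3306, 0.0336]
orientation: [0.001, -0.009, 1.0, -0.001]
wrist_force: [0.1, -6.8, 5.4]
finger_gap: -0.0
grip_force: 3.6
```

jog_arm:
  moves:
    - {"slide": [0,1,0],"angular": [0,0,0],"fingers": 1}
    - {"slide": [0,2,0],"angular": [0,0,0],"fingers": 1}
    - {"slide": [0,3,0],"angular": [0,0,0],"fingers": 1}
    - {"slide": [0,4,0],"angular": [0,0,0],"fingers": 1}
    - {"slide": [0,4,0],"angular": [0,0,0],"fingers": 1}

```text
clock: 5.28
tcp_pos: [0.4954, 0.3328, 0.0337]
orientation: [0.0, -0.009, 1.0, -0.003]
wrist_force: [-1.6, -13.3, 9.3]
finger_gap: 0.0003
grip_force: 6.7
```

```bash
python3 - <<'E'
from h import *
x,y=fx((-25,-9-14.5)); go(x,y,.032,181.4)
p=read_camera("top"); s=get_state();w=read_camera("wrist")
a=cv2.resize(p["color"][165:255,165:265],None,fx=4,fy=4,interpolation=cv2.INTER_CUBIC)
b=cv2.resize(w["color"][60:310,200:540],None,fx=1.17,fy=1.17,interpolation=cv2.INTER_CUBIC)
im=np.zeros((365,800,3),np.uint8);im[:360,:400]=a;im[:b.shape[0],400:400+b.shape[1]]=b[:,:400]
cv2.imwrite("pics/c2.png",im[:,:,::-1])
E
```

```text
t 5.28 tcp [0.4954 0.3328 0.0337] F [ -1.6 -13.3   9.3]
slide [-0.1 -1.1  1.7] ang [-0.3  0.  -0.4]
```

View pics/c2.png

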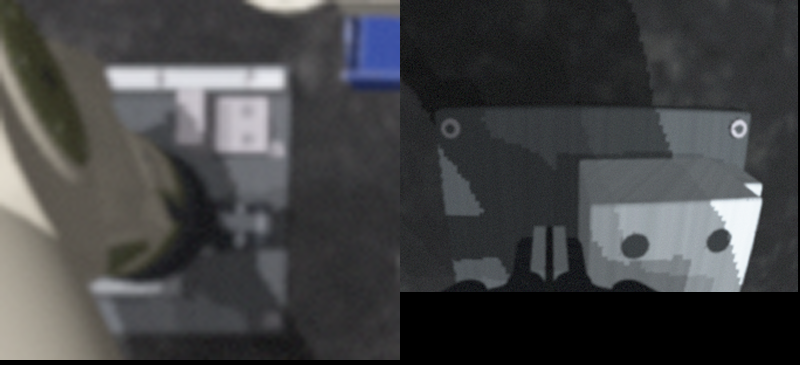

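Wrist crop: the block's near edge is parallel to the plate's near edge, and the left-fence contact is confirmed by the force and the expected position. Next I go round behind the block.

jog_arm:
  moves:
    - {"slide": [0,-14,0],"angular": [0,0,0],"fingers": 1}
    - {"slide": [2,-26,0],"angular": [0,0,0],"fingers": 1}
    - {"slide": [35,-26,0],"angular": [0,0,0],"fingers": 1}
    - {"slide": [73,-26,0],"angular": [0,0,0],"fingers": 1}
    - {"slide": [73,0,0],"angular": [0,0,0],"fingers": 1}
    - {"slide": [73,30,0],"angular": [0,0,0],"fingers": 1}
    - {"slide": [73,45,0],"angular": [0,0,0],"fingers": 1}
    - {"slide": [73,45,0],"angular": [0,0,0],"fingers": 1}

```text
clock: 6.05
tcp_pos: [0.422, 0.382, 0.0329]
orientation: [0.001, -0.011, 1.0, 0.001]
wrist_force: [0.3, 0.5, 0.3]
finger_gap: -0.0001
grip_force: 0.0
```

```bash
python3 - <<'E'
from h import *
x,y=fx((-15-11,23)); go(x,y,.032,181.4)
E
```

```text
t 6.05 tcp [0.422  0.382  0.0329] F [0.3 0.5 0.3]
slide [-71.4  -5.5   1.1] ang [ 0.2  0.1 -0.1]
```

jog_arm:
  moves:
    - {"slide": [-10,-5,0],"angular": [0,0,0],"fingers": 1}
    - {"slide": [-17,-6,0],"angular": [0,0,0],"fingers": 1}
    - {"slide": [-23,-6,0],"angular": [0,0,0],"fingers": 1}
    - {"slide": [-29,-6,0],"angular": [0,0,0],"fingers": 1}
    - {"slide": [-35,-6,0],"angular": [0,0,0],"fingers": 1}
    - {"slide": [-41,-6,0],"angular": [0,0,0],"fingers": 1}
    - {"slide": [-47,-6,0],"angular": [0,0,0],"fingers": 1}
    - {"slide": [-53,-6,0],"angular": [0,0,0],"fingers": 1}
    - {"slide": [-59,-6,0],"angular": [0,0,0],"fingers": 1}
    - {"slide": [-63,-6,0],"angular": [0,0,0],"fingers": 1}

```text
clock: 6.88
tcp_pos: [0.4839, 0.3733, 0.0323]
orientation: [-0.002, -0.009, 1.0, -0.0]
wrist_force: [-6.7, -0.1, 6.2]
finger_gap: -0.0001
grip_force: 3.7
```

jog_arm:
  moves:
    - {"slide": [-2,0,0],"angular": [0,0,0],"fingers": 1}
    - {"slide": [-4,0,0],"angular": [0,0,0],"fingers": 1}
    - {"slide": [-6,0,0],"angular": [0,0,0],"fingers": 1}
    - {"slide": [-6,0,0],"angular": [0,0,0],"fingers": 1}

```text
clock: 7.22
tcp_pos: [0.4899, 0.3734, 0.0323]
orientation: [-0.002, -0.009, 1.0, -0.0]
wrist_force: [-5.8, -0.4, 5.4]
finger_gap: 0.0002
grip_force: 2.9
```

jog_arm:
  moves:
    - {"slide": [-2,0,0],"angular": [0,0,0],"fingers": 1}
    - {"slide": [-4,0,0],"angular": [0,0,0],"fingers": 1}
    - {"slide": [-5,0,0],"angular": [0,0,0],"fingers": 1}
    - {"slide": [-5,0,0],"angular": [0,0,0],"fingers": 1}

```text
clock: 7.55
tcp_pos: [0.4935, 0.3735, 0.0323]
orientation: [-0.003, -0.01, 1.0, -0.0]
wrist_force: [-9.1, -0.5, 7.8]
finger_gap: -0.0
grip_force: 4.8
```

jog_arm:
  moves:
    - {"slide": [-1,0,0],"angular": [0,0,0],"fingers": 1}
    - {"slide": [-2,0,0],"angular": [0,0,0],"fingers": 1}
    - {"slide": [-2,0,0],"angular": [0,0,0],"fingers": 1}

```text
clock: 7.8
tcp_pos: [0.4935, 0.3735, 0.0323]
orientation: [-0.005, -0.01, 1.0, -0.0]
wrist_force: [-15.2, 0.4, 11.7]
finger_gap: 0.0002
grip_force: 7.3
```

jog_arm:
  moves:
    - {"slide": [10,0,0],"angular": [0,0,0],"fingers": 1}
    - {"slide": [12,-26,0],"angular": [0,0,0],"fingers": 1}
    - {"slide": [8,-52,0],"angular": [0,0,0],"fingers": 1}
    - {"slide": [-20,-52,0],"angular": [0,0,0],"fingers": 1}
    - {"slide": [-28,-52,0],"angular": [0,0,0],"fingers": 1}
    - {"slide": [-28,-47,0],"angular": [0,0,0],"fingers": 1}
    - {"slide": [-28,-43,0],"angular": [0,0,0],"fingers": 1}
    - {"slide": [-28,-41,0],"angular": [0,0,0],"fingers": 1}
    - {"slide": [-28,-39,0],"angular": [0,0,0],"fingers": 1}
    - {"slide": [-28,-39,0],"angular": [0,0,0],"fingers": 1}

```text
clock: 8.63
tcp_pos: [0.5268, 0.3339, 0.0329]
orientation: [0.001, -0.009, 1.0, -0.003]
wrist_force: [2.6, -13.3, 5.5]
finger_gap: 0.0001
grip_force: 5.6
```

jog_arm:
  moves:
    - {"slide": [0,1,0],"angular": [0,0,0],"fingers": 1}
    - {"slide": [0,2,0],"angular": [0,0,0],"fingers": 1}
    - {"slide": [0,2,0],"angular": [0,0,0],"fingers": 1}

```text
clock: 8.88
tcp_pos: [0.5268, 0.3342, 0.0331]
orientation: [0.001, -0.009, 1.0, -0.005]
wrist_force: [2.7, -18.1, 7.9]
finger_gap: 0.0003
grip_force: 15.5
```

jog_arm:
  moves:
    - {"slide": [0,-10,0],"angular": [0,0,0],"fingers": 1}
    - {"slide": [0,-20,-10],"angular": [0,0,0],"fingers": 1}
    - {"slide": [0,-25,-50],"angular": [0,0,0],"fingers": 1}
    - {"slide": [0,-35,-90],"angular": [0,0,0],"fingers": 0.5}
    - {"slide": [0,-45,-130],"angular": [0,0,0],"fingers": 0.3}
    - {"slide": [0,-55,-165],"angular": [0,0,0],"fingers": 0.3}
    - {"slide": [0,-55,-165],"angular": [0,0,0],"fingers": 0.3}

```text
clock: 9.47
tcp_pos: [0.5305, 0.2839, 0.2064]
orientation: [0.006, -0.01, 1.0, 0.002]
wrist_force: [0.9, 1.3, 0.5]
finger_gap: 0.048
grip_force: 0.0
```

```bash
python3 - <<'E'
from h import *
go(.438,.097,.2,170.8)
s=get_state();w=read_camera("wrist");p=read_camera("top")
b=cv2.resize(w["color"][90:300,330:480],None,fx=2.6,fy=2.6,interpolation=cv2.INTER_CUBIC)
a=cv2.resize(p["color"][165:255,165:265],None,fx=4,fy=4,interpolation=cv2.INTER_CUBIC)
im=np.zeros((600,800,3),np.uint8);im[:b.shape[0],:390]=b;im[:360,400:]=a
cv2.imwrite("pics/c3.png",im[:,:,::-1])
for l,z in (((-15,-9),.06),((-15,55),.06),((65,-9),.06),((28,-15.5),.06),((62,-15.5),.06),((28,-31.5),.06),((-60,55),.04)):
    u=proj(w,np.r_[fx(l),z],s); print(l,((u-[330,90])*2.6).round())
E
```

```text
t 9.47 tcp [0.5305 0.2839 0.2064] F [0.9 1.3 0.5]
slide [  96.2 -185.     4.5] ang [ 0.3  0.7 10.3]
(-15, -9) [170. 201.]
(-15, 55) [333. 205.]
(65, -9) [155. 403.]
(28, -15.5) [146. 314.]
(62, -15.5) [140. 396.]
(28, -31.5) [103. 314.]
(-60, 55) [322.  80.]
```

View pics/c3.png

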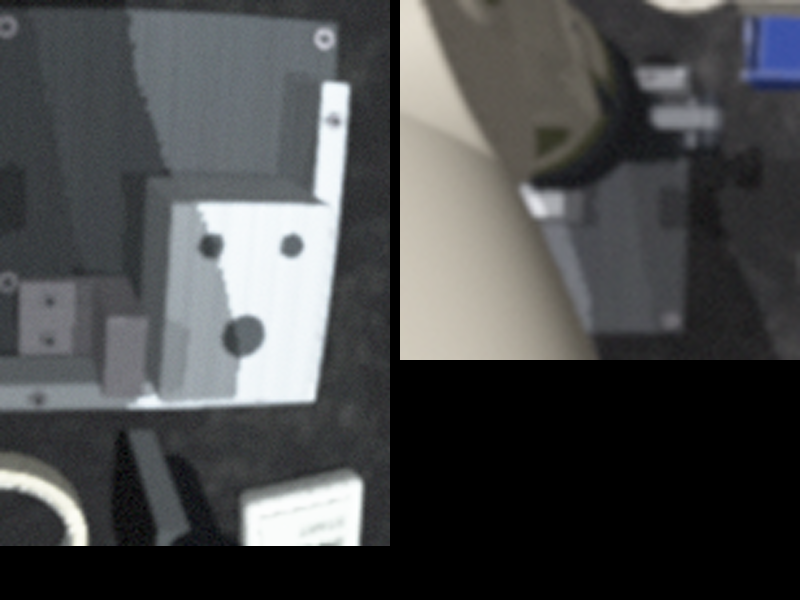

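Wrist crop: block corner at (172,202) against a predicted (170,201); anvil near corner at (147,317) against (146,314). The block is flush, with a gap of about 7 mm. Next, the stand.

jog_arm:
  moves:
    - {"slide": [20,-37,0],"angular": [0,0,5],"fingers": 0}
    - {"slide": [40,-74,0],"angular": [0,0,10.3],"fingers": 0}
    - {"slide": [60,-111,0],"angular": [0,0,10.3],"fingers": 0}
    - {"slide": [80,-148,0],"angular": [0,0,10.3],"fingers": 0}
    - {"slide": [96,-185,0],"angular": [0,0,10.3],"fingers": 0}
    - {"slide": [96,-185,0],"angular": [0,0,10.3],"fingers": 0}
    - {"slide": [96,-185,0],"angular": [0,0,10.3],"fingers": 0}

```text
clock: 10.15
tcp_pos: [0.4333, 0.0953, 0.196]
orientation: [-0.001, 0.081, 0.997, 0.0]
wrist_force: [0.5, 0.7, -0.1]
finger_gap: 0.0853
grip_force: 0.0
```

```bash
python3 - <<'E'
from h import *
go(.438,.097,.106,170.8)
s=get_state();w=read_camera("wrist");q=read_camera("side")
for pic,st in ((w,s),(q,None)):
  for t,z in (("gauge_grip",.1085),("stand",0)):
    for d in tip_of(t,pic)[:2]: print(t,round(d["p"],2),np.round(d["point"],0),at_z(pic,d["point"],z,st).round(4))
u=proj(w,[.438,.097,.132],s); print(u)
save(w,"c4.png",(200,60,440,260),3)
for l in ((13,8),(13,-8),(-13,-8),(-13,8)):
    a=np.radians(-9.2); print(((proj(w,[.438+l[0]/1e3*np.cos(a)-l[1]/1e3*np.sin(a),.097+l[0]/1e3*np.sin(a)+l[1]/1e3*np.cos(a),.132],s)-[200,60])*3).round())
E
```

```text
t 10.15 tcp [0.4333 0.0953 0.196 ] F [ 0.5  0.7 -0.1]
slide [-4.6  2.5 90. ] ang [-0.  -0.2 -0.1]
gauge_grip 0.73 [329. 222.] [0.4379 0.0955 0.1085]
gauge_grip 0.66 [239. 277.] [0.4759 0.0111 0.1085]
gauge_grip 0.75 [339. 203.] [0.5151 0.0872 0.1085]
gauge_grip 0.58 [371. 213.] [0.4329 0.1098 0.1085]
stand 0.83 [367. 244.] [ 0.4367  0.1058 -0.    ]
[331.62999209 234.44404203]
[429. 573.]
[361. 573.]
[360. 471.]
[431. 471.]
```

View pics/c4.png

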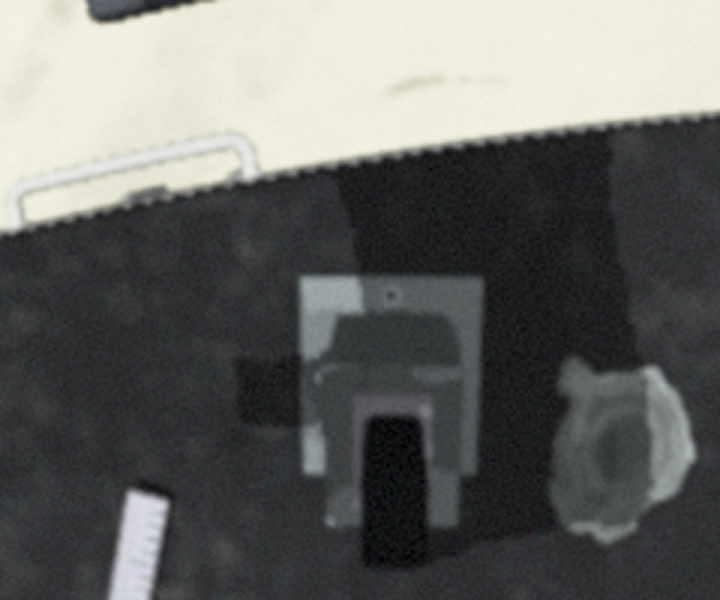

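The handle stands at crop (395,490), square with the tool and within 1–2 mm of prediction. I descend and grip.

jog_arm:
  moves:
    - {"slide": [-4,2,0],"angular": [0,0,0],"fingers": 0}
    - {"slide": [-4,2,30],"angular": [0,0,0],"fingers": 0}
    - {"slide": [-4,2,60],"angular": [0,0,0],"fingers": 0}
    - {"slide": [-4,2,85],"angular": [0,0,0],"fingers": 0}
    - {"slide": [-4,2,91],"angular": [0,0,0],"fingers": 0.4}
    - {"slide": [-4,2,91],"angular": [0,0,0],"fingers": 0.7}
    - {"slide": [-4,2,91],"angular": [0,0,0],"fingers": 1}
    - {"slide": [-4,2,91],"angular": [0,0,0],"fingers": 1}
    - {"slide": [-4,2,91],"angular": [0,0,0],"fingers": 1}
    - {"slide": [-4,2,91],"angular": [0,0,0],"fingers": 1}
  squeeze: 50

```text
clock: 11.28
tcp_pos: [0.4408, 0.0978, 0.1077]
orientation: [0.001, 0.08, 0.997, 0.0]
wrist_force: [-0.8, 0.1, 3.0]
finger_gap: 0.0156
grip_force: 48.6
```

jog_arm:
  moves:
    - {"slide": [0,0,0],"angular": [0,0,0],"fingers": 1}
    - {"slide": [0,0,0],"angular": [0,0,0],"fingers": 1}
    - {"slide": [0,0,0],"angular": [0,0,0],"fingers": 1}

```text
clock: 11.53
tcp_pos: [0.4408, 0.0978, 0.1077]
orientation: [0.002, 0.08, 0.997, 0.0]
wrist_force: [-1.0, 0.6, 6.8]
finger_gap: 0.0154
grip_force: 49.1
```

jog_arm:
  moves:
    - {"slide": [0,0,-6],"angular": [0,0,0],"fingers": 1}
    - {"slide": [0,0,-16],"angular": [0,0,0],"fingers": 1}
    - {"slide": [0,0,-28],"angular": [0,0,0],"fingers": 1}
    - {"slide": [0,0,-42],"angular": [0,0,0],"fingers": 1}
    - {"slide": [0,0,-56],"angular": [0,0,0],"fingers": 1}
    - {"slide": [0,0,-70],"angular": [0,0,0],"fingers": 1}
    - {"slide": [0,0,-84],"angular": [0,0,0],"fingers": 1}
    - {"slide": [0,0,-98],"angular": [0,0,0],"fingers": 1}
    - {"slide": [0,0,-108],"angular": [0,0,0],"fingers": 1}
    - {"slide": [0,0,-108],"angular": [0,0,0],"fingers": 1}

```text
clock: 12.37
tcp_pos: [0.4406, 0.0978, 0.2166]
orientation: [0.002, 0.08, 0.997, 0.0]
wrist_force: [1.3, -0.2, -0.2]
finger_gap: 0.0153
grip_force: 48.9
```

```bash
python3 - <<'E'
from h import *
np.set_printoptions(precision=4,suppress=True)
x,y=fx((45,-12.3)); print(x,y); go(x,y,.21,181.4)
s=get_state();w=read_camera("wrist");q=read_camera("side");print(s["grip_force"],rot(s))
for pic,st in ((w,s),(q,None)):
  for t in ("gauge_grip","gauge_tip"):
    for d in tip_of(t,pic)[:2]:
      z=s["tcp_pos"][2]+(.0008 if t=="gauge_grip" else -.1027)
      print(t,round(d["p"],2),np.round(d["point"],0),at_z(pic,d["point"],z,st).round(4))
E
```

```text
0.5652870828314309 0.34460311969256086
t 12.37 tcp [0.4406 0.0978 0.2166] F [ 1.3 -0.2 -0.2]
slide [-83.7 263.6   7. ] ang [  0.    0.2 -10.6]
48.87109994888306 [[-0.9872  0.1595  0.0037]
 [ 0.1595  0.9872  0.    ]
 [-0.0037  0.0006 -1.    ]]
gauge_grip 0.98 [327. 277.] [0.4389 0.0972 0.2174]
gauge_grip 0.81 [239. 263.] [0.4248 0.0555 0.2174]
gauge_grip 0.78 [371. 176.] [0.4386 0.1079 0.2174]
gauge_grip 0.58 [338. 206.] [0.4962 0.2269 0.2174]
gauge_tip 0.65 [361. 214.] [0.4546 0.1241 0.1139]
gauge_tip 0.61 [372. 206.] [0.4339 0.0889 0.1139]
```

jog_arm:
  moves:
    - {"slide": [0,38,0],"angular": [0,0,-3],"fingers": 1}
    - {"slide": [-10,76,0],"angular": [0,0,-7],"fingers": 1}
    - {"slide": [-20,114,0],"angular": [0,0,-10.6],"fingers": 1}
    - {"slide": [-30,150,0],"angular": [0,0,-10.6],"fingers": 1}
    - {"slide": [-44,184,0],"angular": [0,0,-10.6],"fingers": 1}
    - {"slide": [-60,216,0],"angular": [0,0,-10.6],"fingers": 1}
    - {"slide": [-75,244,0],"angular": [0,0,-10.6],"fingers": 1}
    - {"slide": [-84,264,0],"angular": [0,0,-10.6],"fingers": 1}
    - {"slide": [-84,264,0],"angular": [0,0,-10.6],"fingers": 1}
    - {"slide": [-84,264,0],"angular": [0,0,-10.6],"fingers": 1}

```text
clock: 13.5
tcp_pos: [0.5643, 0.3456, 0.2122]
orientation: [-0.001, -0.013, 1.0, -0.001]
wrist_force: [-0.5, 0.3, -0.5]
finger_gap: 0.0156
grip_force: 49.3
```

```bash
python3 - <<'E'
from h import *
x,y=fx((45,-12.3)); go(x,y,.18,181.4)
s=get_state();w=read_camera("wrist");q=read_camera("side");p=read_camera("top")
a=cv2.resize(w["color"][130:330,250:450],None,fx=2,fy=2,interpolation=cv2.INTER_CUBIC)
b=cv2.resize(q["color"][230:340,250:360],None,fx=3.6,fy=3.6,interpolation=cv2.INTER_CUBIC)
cv2.imwrite("pics/c5.png",np.hstack([a[:396],b])[:,:,::-1])
t=s["tcp_pos"]; print("tip pred side",(proj(q,t-[0,0,.1027])-[250,230])*3.6+[400,0])
for l in ((28,-15.5),(62,-15.5),(65,-9),(-15,-9),(45,-12.3)): print(l,"side",((proj(q,np.r_[fx(l),.06])-[250,230])*3.6+[400,0]).round(),"wr",((proj(w,np.r_[fx(l),.06],s)-[250,130])*2).round())
print("wr tip",(proj(w,t-[0,0,.1027],s)-[250,130])*2)
E
```

```text
t 13.5 tcp [0.5643 0.3456 0.2122] F [-0.5  0.3 -0.5]
slide [-1.1 -1.  32.2] ang [-0.1 -0.1  0.1]
tip pred side [566.0534482  166.45797416]
(28, -15.5) side [597. 220.] wr [147.  92.]
(62, -15.5) side [542. 213.] wr [148. 160.]
(65, -9) side [535. 220.] wr [161. 166.]
(-15, -9) side [665. 238.] wr [162.   1.]
(45, -12.3) side [568. 220.] wr [154. 127.]
wr tip [156.49168276 159.58878282]
```

View pics/c5.png

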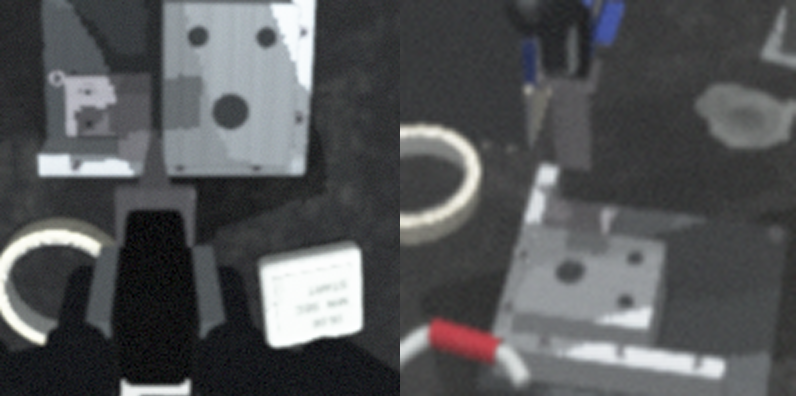

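The wrist crop shows the gap from x≈152 to 162.5, centre about 157. The tip is predicted at 156.5, so it lines up. I lower gradually.

jog_arm:
  moves:
    - {"slide": [0,0,15],"angular": [0,0,0],"fingers": 1}
    - {"slide": [0,0,30],"angular": [0,0,0],"fingers": 1}
    - {"slide": [0,0,40],"angular": [0,0,0],"fingers": 1}
    - {"slide": [0,0,45],"angular": [0,0,0],"fingers": 1}
    - {"slide": [0,0,48],"angular": [0,0,0],"fingers": 1}
    - {"slide": [0,0,51],"angular": [0,0,0],"fingers": 1}
    - {"slide": [0,0,54],"angular": [0,0,0],"fingers": 1}
    - {"slide": [0,0,54],"angular": [0,0,0],"fingers": 1}

```text
clock: 14.32
tcp_pos: [0.5646, 0.3449, 0.1602]
orientation: [0.0, -0.012, 1.0, -0.0]
wrist_force: [-0.8, -0.3, -0.8]
finger_gap: 0.0156
grip_force: 49.3
```

jog_arm:
  moves:
    - {"slide": [0,0,2],"angular": [0,0,0],"fingers": 1}
    - {"slide": [0,0,4],"angular": [0,0,0],"fingers": 1}
    - {"slide": [0,0,4],"angular": [0,0,0],"fingers": 1}

```text
clock: 14.57
tcp_pos: [0.5645, 0.345, 0.156]
orientation: [-0.0, -0.012, 1.0, -0.0]
wrist_force: [-1.1, -0.0, -0.9]
finger_gap: 0.0154
grip_force: 49.3
```

jog_arm:
  moves:
    - {"slide": [0,0,3],"angular": [0,0,0],"fingers": 1}
    - {"slide": [0,0,6],"angular": [0,0,0],"fingers": 1}
    - {"slide": [0,0,8],"angular": [0,0,0],"fingers": 1}
    - {"slide": [0,0,10],"angular": [0,0,0],"fingers": 1}
    - {"slide": [0,0,10],"angular": [0,0,0],"fingers": 1}

```text
clock: 14.98
tcp_pos: [0.5644, 0.3452, 0.1458]
orientation: [-0.0, -0.013, 1.0, 0.0]
wrist_force: [0.4, 0.8, -0.8]
finger_gap: 0.0155
grip_force: 49.2
```

jog_arm:
  moves:
    - {"slide": [0,0,2],"angular": [0,0,0],"fingers": 1}
    - {"slide": [0,0,4],"angular": [0,0,0],"fingers": 1}
    - {"slide": [0,0,4],"angular": [0,0,0],"fingers": 1}

```text
clock: 15.23
tcp_pos: [0.5646, 0.3453, 0.1421]
orientation: [0.0, -0.013, 1.0, 0.0]
wrist_force: [0.2, 1.3, -2.3]
finger_gap: 0.0153
grip_force: 49.1
```

jog_arm:
  moves:
    - {"slide": [0,0.3,1],"angular": [0,0,0],"fingers": 1}
    - {"slide": [0,0.3,2],"angular": [0,0,0],"fingers": 1}
    - {"slide": [0,0.3,3],"angular": [0,0,0],"fingers": 1}
    - {"slide": [0,0.3,3],"angular": [0,0,0],"fingers": 1}

```text
clock: 15.57
tcp_pos: [0.5646, 0.3455, 0.1392]
orientation: [0.0, -0.012, 1.0, 0.0]
wrist_force: [0.7, 2.7, -0.7]
finger_gap: 0.0154
grip_force: 49.3
```

jog_arm:
  moves:
    - {"slide": [0,0,1],"angular": [0,0,0],"fingers": 1}
    - {"slide": [0,0,2],"angular": [0,0,0],"fingers": 1}
    - {"slide": [0,0,2],"angular": [0,0,0],"fingers": 1}

```text
clock: 15.82
tcp_pos: [0.5646, 0.3456, 0.1373]
orientation: [0.0, -0.013, 1.0, 0.0]
wrist_force: [-0.2, 3.9, 0.2]
finger_gap: 0.0153
grip_force: 49.4
```

jog_arm:
  moves:
    - {"slide": [0,0.5,0],"angular": [0,0,0],"fingers": 1}
    - {"slide": [0,1,0],"angular": [0,0,0],"fingers": 1}
    - {"slide": [0,1,0],"angular": [0,0,0],"fingers": 1}

```text
clock: 16.07
tcp_pos: [0.5644, 0.3459, 0.137]
orientation: [-0.0, -0.012, 1.0, -0.001]
wrist_force: [0.1, 2.6, -0.4]
finger_gap: 0.0156
grip_force: 49.3
```

jog_arm:
  moves:
    - {"slide": [0,0,1],"angular": [0,0,0],"fingers": 1}
    - {"slide": [0,0,2],"angular": [0,0,0],"fingers": 1}
    - {"slide": [0,0,2],"angular": [0,0,0],"fingers": 1}

```text
clock: 16.32
tcp_pos: [0.5643, 0.346, 0.1348]
orientation: [-0.0, -0.012, 1.0, -0.0]
wrist_force: [0.7, 0.9, -1.8]
finger_gap: 0.0151
grip_force: 49.3
```

jog_arm:
  moves:
    - {"slide": [0,0,1],"angular": [0,0,0],"fingers": 1}
    - {"slide": [0,0,2],"angular": [0,0,0],"fingers": 1}
    - {"slide": [0,0,2],"angular": [0,0,0],"fingers": 1}
    - {"slide": [0,0,2],"angular": [0,0,0],"fingers": 1}

```text
clock: 16.65
tcp_pos: [0.5643, 0.3461, 0.1329]
orientation: [-0.0, -0.012, 1.0, -0.0]
wrist_force: [-0.6, 0.6, -1.3]
finger_gap: 0.0153
grip_force: 49.3
```

jog_arm:
  moves:
    - {"slide": [0,0.3,1],"angular": [0,0,0],"fingers": 1}
    - {"slide": [0,0.3,2],"angular": [0,0,0],"fingers": 1}
    - {"slide": [0,0.3,2],"angular": [0,0,0],"fingers": 1}
    - {"slide": [0,0.3,2],"angular": [0,0,0],"fingers": 1}

```text
clock: 16.98
tcp_pos: [0.5644, 0.3464, 0.1311]
orientation: [-0.0, -0.012, 1.0, -0.0]
wrist_force: [-0.1, 0.2, -1.1]
finger_gap: 0.0154
grip_force: 49.2
```

jog_arm:
  moves:
    - {"slide": [0,0,1],"angular": [0,0,0],"fingers": 1}
    - {"slide": [0,0,2],"angular": [0,0,0],"fingers": 1}
    - {"slide": [0,0,2],"angular": [0,0,0],"fingers": 1}
    - {"slide": [0,0,2],"angular": [0,0,0],"fingers": 1}

```text
clock: 17.32
tcp_pos: [0.5646, 0.3464, 0.1292]
orientation: [0.0, -0.012, 1.0, -0.0]
wrist_force: [-0.2, 0.2, -1.4]
finger_gap: 0.0152
grip_force: 49.2
```

jog_arm:
  moves:
    - {"slide": [0,0,1],"angular": [0,0,0],"fingers": 1}
    - {"slide": [0,0,2],"angular": [0,0,0],"fingers": 1}
    - {"slide": [0,0,2],"angular": [0,0,0],"fingers": 1}
    - {"slide": [0,0,2],"angular": [0,0,0],"fingers": 1}

```text
clock: 17.65
tcp_pos: [0.5648, 0.3465, 0.128]
orientation: [0.001, -0.012, 1.0, -0.0]
wrist_force: [0.2, -1.6, 4.4]
finger_gap: 0.0154
grip_force: 50.0
```

jog_arm:
  moves:
    - {"slide": [0,0,0],"angular": [0,0,0],"fingers": 1}
    - {"slide": [0,0,0],"angular": [0,0,0],"fingers": 1}
    - {"slide": [0,0,0],"angular": [0,0,0],"fingers": 1}
    - {"slide": [0,0,0],"angular": [0,0,0],"fingers": 1}
    - {"slide": [0,0,0],"angular": [0,0,0],"fingers": 1}
    - {"slide": [0,0,0],"angular": [0,0,0],"fingers": 1}

```text
clock: 18.15
tcp_pos: [0.5649, 0.3465, 0.128]
orientation: [0.001, -0.012, 1.0, -0.0]
wrist_force: [-1.1, -1.6, 5.8]
finger_gap: 0.0155
grip_force: 50.1
```

```bash
python3 - <<'E'
from h import *
np.set_printoptions(precision=3,suppress=True)
for i in range(5):
    s=get_state(); print(s["tcp_pos"],np.array(s["wrist_force"]),s["grip_force"]); w=read_camera("wrist")
a=cv2.resize(w["color"][60:330,230:480],None,fx=2,fy=2,interpolation=cv2.INTER_CUBIC)
cv2.imwrite("pics/c6.png",a[:,:,::-1])
E
```

```text
[0.565 0.346 0.128] [-1.081 -1.568  5.802] 50.097012519836426
[0.565 0.347 0.128] [-0.232 -1.39   5.77 ] 50.09795665740967
[0.565 0.346 0.128] [-0.42  -1.279  5.116] 50.09786367416382
[0.565 0.347 0.128] [-0.041 -1.976  5.905] 50.09783148765564
[0.565 0.347 0.128] [-0.104 -1.294  5.159] 50.09746849536896
```

View pics/c6.png

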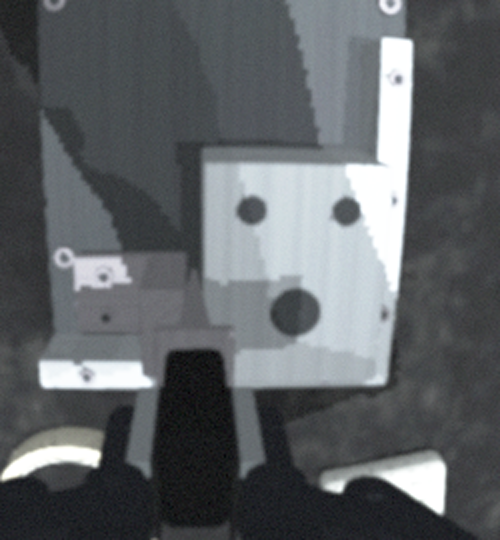

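The block is still flush and square: its left edge runs along the fence at x≈390, its front at y≈385. The gauge is held in the gap at about (193,320) with a steady drag of roughly 5–6 N. I hand in.

```bash
python3 -c "
from workcell import *
print(hand_in())"
```

```text
the job is handed in; nothing more can be done
None
```

I handed the job in at about 18 s: the block is flush in the fence corner, and the gauge is held about 35 mm deep in the gap with a steady 5–6 N of drag. I estimated contact with both block and anvil from the wrist force. The hand-in returned no verdict.

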